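Fit the battery pack and lock the emergency-light cover

ROBOT

A 6-joint arm with a two-finger parallel gripper is mounted at the origin on the work surface. World frame = base frame: x ahead of the robot, y to its left, z up, the work surface at z = 0. Lengths are in m, angles in rad, forces in N, time in s.
With the tool pointing down it reaches from about 0.35 to 0.975 m from the base axis. Payload 4.9 kg.
Tool frame: the origin (TCP) lies midway between the tips of the shut fingers; the grasp point (between the pads) lies 19 mm behind it (ctrl.hold_point_z is the distance from the TCP to the grasp point, in m); z points along the fingers, y is the line along which they close (so a half turn about z gives the same grasp; the last joint's range is limited). The gripper opens to 85 mm and grips with 20 to 120 N. Pads are 22 mm wide; open, the fingers measure 114 mm over their backs; the gripper's body (76 mm by 85 mm) begins 54 mm behind the grasp point. The pads swing forward as they close: fully open they stand 13 mm farther back than shut.
Start: joints at [-1.249, 0.053, 1.613, -0, 1.476, -0.119], TCP at [0.267, -0.565, 0.231] pointing down, gripper open.
Joint ranges: [-3.01, 3.01], [-1.01, 2.22], [0.06, 2.58], [-1.02, 4.17], [0.09, 2.62], [-3.14, 3.14]. Speed limits (rad/s): [2.57, 2.57, 3.14, 3.14, 3.14, 3.14].

INTERFACE

Orientations are given as a rotation vector (axis times angle).
In Python, from station import status, viewer, finish_job, ctrl gives the robot as it stands.
- The arm moves only by the shell command python3 -m jog 'ROWS' [FORCE]. ROWS is JSON, a list of rows, each a list of 7 numbers: the turn, a rotation vector about the tool's x, y, z each as a share of 5 degrees, from -1 to 1, then the shift along the tool's x, y, z each as a share of 30 mm, from -1 to 1, then the opening, from -1 (shut) to 1 (fully open). A call has 1 to 5 rows; each row shifts and turns the commanded pose from where the row before left it, along the tool's axes as they then stand; what a row does not reach is not made up. A row lasts 1/8 s, in which the tool goes at most 62.5 mm and 10.7 degrees, less where a joint would pass 70% of its speed; a pose out of reach is approached as far as the arm can. A call with a number of a shift or a turn outside -1 to 1 is refused whole. A call with a gripper value outside its range is refused whole. The fingers move at their own pace and stop on an object; FORCE is the grip in N (left out, the last holds). Time passes only in rows, so rows that do not move let the fingers close. It gives the time, the measured TCP pose, the force, the opening and the grip force at its end, in the units of the state.
- status.get_obs(): the state, without advancing time (a new reading comes with each control period).
- viewer.get_image(name): name is "scene" or "top"; returns a dict with "img" (480x640x3 uint8, red, green, blue), "fovy" (degrees; the focal length in pixels is half the picture's height over the tangent of half this angle, whatever the lens; pixels are square), "cx", "cy" (the principal point, pixels), "rvec" (rotation vector, rad) and "tvec" (3), from world to camera coordinates, as OpenCV has them. Camera axes: x right, y down, z forward; pixel columns grow to the right and rows downward; lengths in m; the calibration is good to about 2 mm. A picture is of the moment at which its call begins. There is no depth.
- finish_job(): hands the job in; it is judged then, once.
The state is a dict: "t": time; "q": joint angles; "dq": joint speeds; "effort": joint torques, N m; "tool_pos": TCP position; "tool_rot": TCP orientation; "contact_force": force on the tool from outside, world axes, zero at the start; "wrist_torque": the same for the moment, N m; "opening": finger opening in m; "grip_force": force on a finger pad.
Only numpy, scipy, OpenCV 4.12 (cv2) and the standard library are available. Lean on these libraries where they do the work, as an engineer would, in place of code of your own. Each camera call takes 0.05 s, during which the arm holds its last target. There are 200 camera calls.

TASK

Take the green battery pack out of the pocket tray and lay it gently, flat, in the grey-ribbed cradle inside the open white light housing, then swing the cover fully shut without pushing on its red pin. Pick up the mallet and use only it to knock the red locking pin fully home, then stand the mallet back on the blue mat, head down as it stood. Leave the two orange packs in their pockets and do not knock the tape roll or the spray can about.

Things in the scene. Friction and masses are not known exactly. Their poses are not given: they have to be found in the camera images.
- pack_green: Green battery pack with white end bands, a block 28 (x) by 120 (y, long) by 36 (z) mm, 0.15 to 0.3 kg. Origin: centre of its underside, z up. It lies in any one of the tray's three pockets, 12 mm deep, so its top 24 mm stands above the tray. Either end may face either way in the cradle.
- pack_orange1: Orange battery pack of the same size in another pocket; leave it there (origin at centre of underside).
- pack_orange2: Orange battery pack of the same size in the third pocket; leave it there (origin at centre of underside).
- tray: Black pocket tray fixed to the bench, 225 (x) by 150 (y) by 20 (z) mm, origin at the centre of its underside. Three pockets 32 by 124 mm, long side along y, at x = -72, 0, +72 mm, floor 8 mm above the origin. Stands left or right of the housing.
- housing: White open-topped light housing fixed to the bench, 130 (x) by 200 (y) by 55 (z) mm, walls and floor 5 mm thick, origin at the centre of its underside, front (-x) towards the robot. Cover hinged on the far (+x) top rim. It stands on a thin dark plate.
- cradle (a point): Centre of the cradle's floor inside the housing, 5 mm above the bench, axes as the housing. Grey ribs, tops 10 mm above this floor, leave a bay 34 mm wide (x) and 128 mm long (y) in which the pack lies along y.
- cover_hinge (a point): Middle of the hinge line, at the housing's far top rim (x +65, z +55 mm from its origin); the hinge line runs along the housing's y.
- cover (a joint): Cover angle, rad: 0 shut (level, on the rim), pi/2 upright, max 1.9; starts 1.65 to 1.85. White plate 130 mm from hinge to free edge, 200 wide (y), 6 thick, inner face through the hinge line; shut, its top is 61 mm above the bench. Stiff hinge: stays where left, about 2 N at the free edge moves it. Push the outer face from the far (+x) side, some 60 mm to the side of the pin.
- cover_edge (a point): Middle of the cover's free edge on its outer face (130 mm from the hinge, 6 mm off the inner face); moves with the cover, z along the outer face's normal.
- pin (a joint): How far the red locking pin has been driven into the cover, m: 0 up, 0.012 fully home. Friction and a spring: about 7 N starts it and 10 N drives it home; it stays where it is left.
- pin_top (a point): Centre of the red pin's top face, 18 mm across. It is 14 mm above the cover's outer face when up, 2 mm (flush with its steel collar, 30 mm across) when home; stands 22 mm from the free edge, midway along the width. Moves along the cover's normal.
- mallet: Mallet standing on its face on the blue mat. Head: upright black cylinder 50 mm across, 70 tall; origin at the centre of its lower face, z up. Yellow handle level along -x, 24 wide (y), 26 tall, centre line 40 mm above the origin, from 25 to 155 mm from the head's axis. 0.28 to 0.44 kg, centre of mass 11 mm from the head's axis. Stands by itself.
- mat: Blue mat fixed to the bench, 250 (x) by 150 (y) by 4 (z) mm, origin at the centre of its underside. On the other side of the housing from the tray.
- tape: Grey tape roll, 100 mm across, 28 mm tall, on the far part of the bench: leave alone. Origin at the centre of its underside.
- spray: Yellow spray can, 64 mm across, 170 mm tall, on the far part of the bench: leave alone. Origin at the centre of its underside.
Mind the look-alikes: they are no part of the job. Leave any purple look-alike of the mallet alone.

How it is judged:
By the outcome, as a careful person would: the job done as asked, in the order asked, and still so for the second after the job is handed in, with the robot touching nothing.
It also fails if it takes over 72 s, if anything falls off the work surface, if the arm or the gripper's body presses on something with over 40 N, if the wrist force passes 120 N, or if a joint passes its speed limit or range.

## Working session

There is one attempt and no reset: what is moved stays moved. The work goes in short steps, Python scripts to look and compute and a shell command to move; the robot and the scene stay as the last step left them, time stands still between calls to the robot, and variables do not carry over. Pictures are saved under pics/ and viewed, at most 10 in all, crops included, and the job is handed in when it is done.

```bash
ls; mkdir -p pics; python3 - <<'E'
from station import status, viewer, ctrl
import cv2,numpy as np
o=status.get_obs();print({k:np.round(v,3).tolist() for k,v in o.items()});print(ctrl.hold_point_z)
for n in("scene","top"):
    d=viewer.get_image(n);cv2.imwrite(f"pics/{n}0.png",d["img"][:,:,::-1])
    np.savez(f"pics/{n}0.npz",**d)
    print(n,d["fovy"],d["cx"],d["cy"],d["rvec"],d["tvec"])
E
```

```text
pics
{'t': 0.0, 'q': [-1.249, 0.053, 1.614, -0.0, 1.476, -0.119], 'dq': [0.002, -0.001, -0.002, 0.0, -0.0, 0.0], 'effort': [0.002, -39.366, -37.018, -0.0, 0.007, 0.0], 'tool_pos': [0.266, -0.565, 0.23], 'tool_rot': [-3.064, -0.686, 0.0], 'contact_force': [-0.264, -0.231, -0.638], 'wrist_torque': [-0.013, 0.024, 0.038], 'grip_force': 0.0, 'opening': 0.085}
0.0187
scene 57.489169478282456 320.49759774778187 240.5849990379429 [ 2.1096849   1.36504713 -0.48602412] [-0.22021553 -0.28413238  1.14836835]
top 50.1872425979866 319.4748307948601 240.9700584083513 [ 2.05092637 -2.16796438  0.23506264] [0.03242033 0.52035348 0.97575735]
```

View pics/scene0.png

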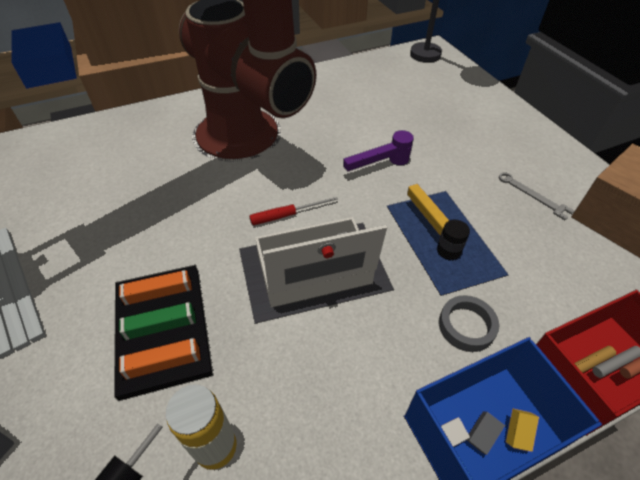

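View pics/top0.png

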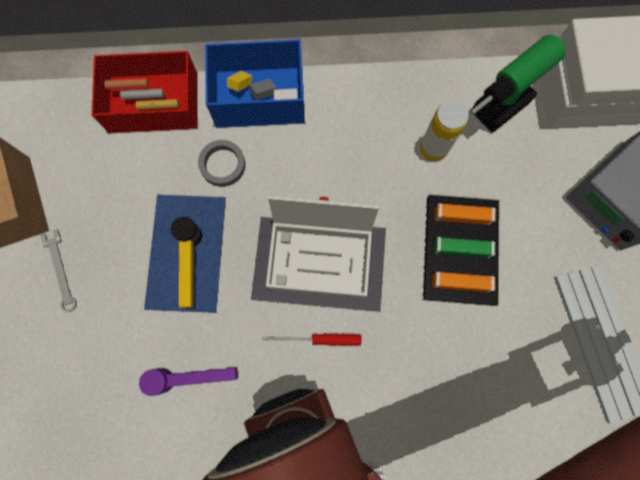

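The top view (up = +x, left = +y) shows the green pack in the middle pocket (~465,246), the housing at ~(320,258), its cover edge at y≈202, the mallet head at (184,230) and the purple look-alike at (153,381). In the scene view, the green pack is at (156,321), the pin at (328,250) and the mallet head at (453,238).

```bash
python3 - <<'E'
import cv2
def crop(n,x0,y0,x1,y1,s,out):
    i=cv2.imread(f"pics/{n}0.png")[y0:y1,x0:x1]
    i=cv2.resize(i,None,fx=s,fy=s,interpolation=cv2.INTER_CUBIC)
    for k in range((x0+19)//20*20,x1,20):
        cv2.putText(i,str(k),(int((k-x0)*s)-10,8),0,.3,(0,255,255),1);cv2.line(i,(int((k-x0)*s),10),(int((k-x0)*s),16),(0,255,255),1)
    for k in range((y0+19)//20*20,y1,20):
        cv2.putText(i,str(k),(0,int((k-y0)*s)+4),0,.3,(0,255,255),1);cv2.line(i,(20,int((k-y0)*s)),(26,int((k-y0)*s)),(0,255,255),1)
    cv2.imwrite(out,i)
crop("top",250,185,510,315,3,"pics/c1.png")
crop("scene",100,170,300,400,2.6,"pics/c2.png")
crop("scene",235,170,515,320,2.8,"pics/c3.png")
crop("top",140,185,260,315,4,"pics/c4.png")
E
```

```text
(no output)
```

View pics/c1.png

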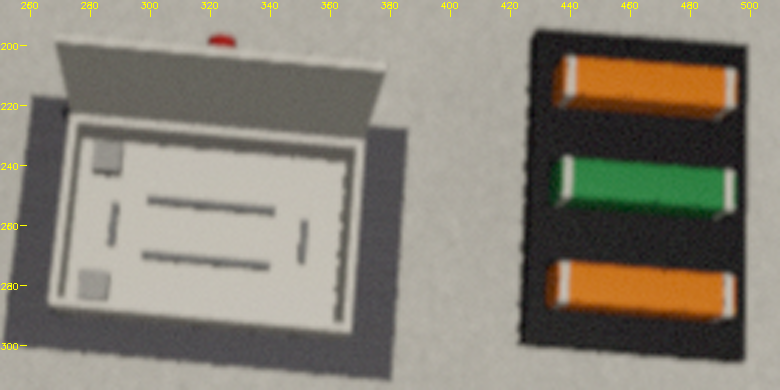

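View pics/c2.png

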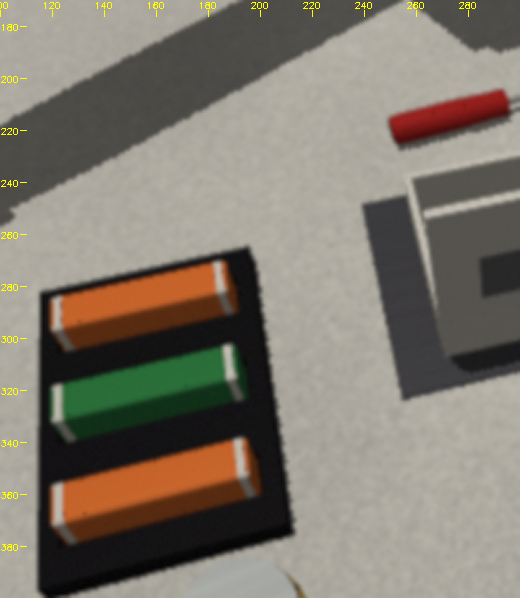

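View pics/c3.png

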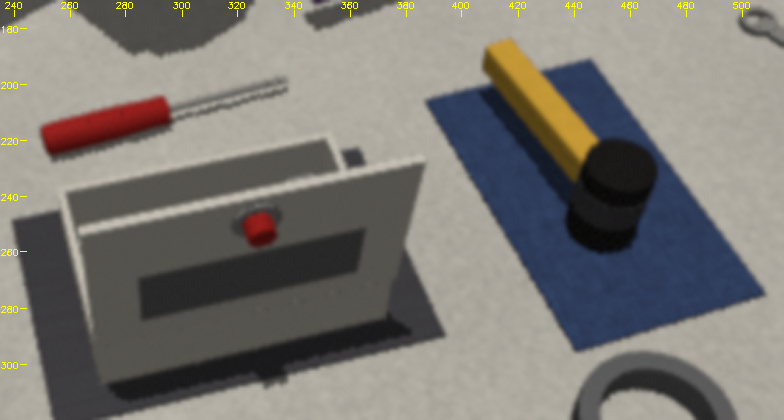

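View pics/c4.png

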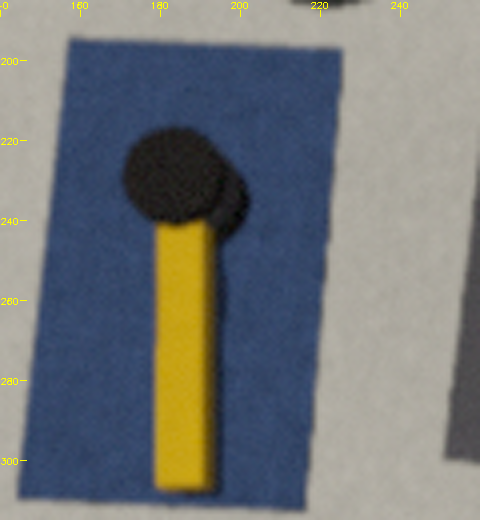

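The crops (grid in full-picture pixels) show the green top face at about (438..495, 237..256) in the top view. They also show the housing rim and ribs, the cover edge (268,199)-(378,208), the pin at (327,252) in the scene view, and the mallet head top at (183.5,229) top / (456,230) scene.

```bash
cat > fit.py <<'E'
import numpy as np,cv2
from scipy.optimize import least_squares
def load(n,tag="0"): return dict(np.load(f"pics/{n}{tag}.npz"))
C={n:load(n) for n in("top","scene")}
def proj(n,P,cam=None):
    d=(cam or C)[n];f=240/np.tan(np.radians(d["fovy"])/2)
    K=np.array([[f,0,d["cx"]],[0,f,d["cy"]],[0,0,1.]])
    return cv2.projectPoints(np.asarray(P,float).reshape(-1,3),d["rvec"],d["tvec"],K,None)[0][:,0]
def Rz(a): return np.array([[np.cos(a),-np.sin(a),0],[np.sin(a),np.cos(a),0],[0,0,1]])
CR={"c1":("top",250,185,3),"c2":("scene",100,170,2.6),"c3":("scene",235,170,2.8),"c4":("top",140,185,4)}
def px(c,u,v): n,x,y,s=CR[c];return n,(x+(u+.5)/s-.5,y+(v+.5)/s-.5)
def fit(obs,x0,zfree=True):  # obs: (crop,u,v,bodypoint mm or func)
    def r(p):
        z=p[3] if zfree else 0
        out=[]
        for c,u,v,b in obs:
            n,q=px(c,u,v); B=b(p) if callable(b) else np.array(b)/1000
            out.append(proj(n,Rz(p[2])@B+[p[0],p[1],z])[0]-q)
        return np.ravel(out)
    s=least_squares(r,x0,loss="soft_l1");return s.x,r(s.x).reshape(-1,2).round(1).tolist()
E
python3 - <<'E'
from fit import *
np.set_printoptions(precision=4,suppress=True)
for n in C:
    R=cv2.Rodrigues(C[n]["rvec"])[0];print(n,"cam at",-R.T@C[n]["tvec"])
g=[("c1",564,156,(14,60,36)),("c1",736,170,(14,-60,36)),("c1",736,211,(-14,-60,36)),("c1",563,199,(-14,60,36)),
("c2",51,386,(-14,-60,36)),("c2",233,344,(-14,60,36)),("c2",238,377,(14,60,36)),("c2",60,420,(14,-60,36))]
print("green",*fit(g,[.5,-.3,0,.0]))
t=[("c1",535,31,(112.5,75,20)),("c1",747,46,(112.5,-75,20)),("c1",745,360,(-112.5,-75,20)),("c1",520,343,(-112.5,75,20)),
("c2",40,293,(-112.5,-75,20)),("c2",248,248,(-112.5,75,20)),("c2",293,531,(112.5,75,20)),("c2",40,590,(112.5,-75,20))]
print("tray",*fit(t,[.5,-.3,0,.0]))
def cov(d,y,h=6):
    def f(p):
        a=p[4];return np.array([65-d*np.cos(a)+h*np.sin(a),y,55+d*np.sin(a)+h*np.cos(a)])/1000
    return f
h=[("c1",48,305,(-65,100,55)),("c1",350,332,(-65,-100,55)),("c1",70,114,(65,100,55)),("c1",366,138,(65,-100,55)),
("c1",148,204,(17,42,15)),
("c3",64,190,(-65,-100,55)),("c3",330,136,(-65,100,55)),
("c1",55,40,cov(130,100,0)),("c1",384,67,cov(130,-100,0)),
("c3",78,235,cov(130,-100)),("c3",425,163,cov(130,100)),("c3",257,231,cov(108,0,20)),("c3",257,222,cov(108,0,8))]
h.pop(4)
p,r=fit(h,[.5,0,0,.0,1.75]);print("housing",p,r)
T=lambda b:Rz(p[2])@(np.array(b)/1000)+[p[0],p[1],p[3]]
for b in [(17,0,15),(-17,0,15),(0,64,15),(0,-64,15)]:
    q=proj("top",T(b))[0];print("rib",b,(q-[250,185])*3)
m=[("c4",174,176,(0,0,70)),("c4",155,488,(-155,12,53)),("c4",209,488,(-155,-12,53)),("c3",618,167,(0,0,70)),("c3",486,51,(-155,-12,53)),("c3",514,40,(-155,12,53))]
print("mallet",*fit(m,[.5,.3,0,.0]))
mt=[("c4",70,38,(125,75,4)),("c4",342,50,(125,-75,4)),("c4",305,510,(-125,-75,4)),("c4",18,497,(-125,75,4)),("c3",427,101,(-125,-75,4)),("c3",590,59,(-125,75,4)),("c3",765,294,(125,75,4)),("c3",576,350,(125,-75,4))]
print("mat",*fit(mt,[.5,.3,0,.0]))
E
```

```text
top cam at [0.3007 0.016  1.0645]
scene cam at [ 0.957  -0.1954  0.7029]
green [ 0.4972 -0.2935 -0.139   0.0067] [[-1.2, 0.3], [0.3, 0.5], [0.2, 0.2], [-1.3, -0.6], [-0.7, -0.0], [0.7, -0.7], [0.4, 0.1], [-4.2, 1.1]]
tray [ 0.4977 -0.2929 -0.1368 -0.0035] [[-0.1, -0.8], [-0.4, -0.3], [-0.4, 0.6], [0.9, 0.3], [0.3, 0.5], [1.0, -0.1], [-1.2, -2.3], [-0.1, 0.8]]
housing [ 0.4868  0.0062 -0.1503 -0.0009  1.6538] [[0.1, -0.8], [0.1, -0.2], [0.2, -0.5], [-0.4, 0.6], [-2.9, -0.3], [0.1, -1.1], [-0.5, 0.4], [1.2, 1.5], [0.1, 0.2], [0.5, -0.6], [1.8, 3.2], [-0.3, 0.3]]
rib (17, 0, 15) [209.6381 205.7559]
rib (-17, 0, 15) [204.9866 253.8626]
rib (0, 64, 15) [115.5387 221.1203]
rib (0, -64, 15) [299.3232 238.3554]
mallet [ 0.56    0.2745 -0.013  -0.0019] [[0.1, -0.4], [-0.2, 0.3], [-1.5, -0.2], [0.3, 0.8], [-0.8, -0.7], [-1.2, 0.2]]
mat [ 0.5257  0.2869 -0.0975 -0.0028] [[-0.4, -0.3], [0.6, -0.5], [0.0, 0.7], [-0.8, 0.8], [-1.2, -0.2], [0.1, 0.0], [0.4, 0.3], [-0.0, 0.9]]
```

```bash
cat > plan.py <<'E'
# python3 plan.py x y z yaw_of_tool_y : total turn (tool z, units 5deg) and shifts (units 30mm, tool axes after the turn)
import sys,numpy as np
from scipy.spatial.transform import Rotation as Ro
from station import status
def goal(yaw,tilt=0): # tool y along (cos,sin,0), z down; tilt about tool y afterwards
    y=np.array([np.cos(yaw),np.sin(yaw),0]);z=np.array([0,0,-1.]);return Ro.from_matrix(np.c_[np.cross(y,z),y,z])*Ro.from_rotvec([0,tilt,0])
if __name__=="__main__":
    a=[float(v) for v in sys.argv[1:]];o=status.get_obs();G=goal(*a[3:])
    R=Ro.from_rotvec(o["tool_rot"]);w=(R.inv()*G).as_rotvec()/np.radians(5)
    s=G.inv().apply(np.array(a[:3])-o["tool_pos"])/.03
    print("t",round(o["t"],2),"turn",w.round(2),"shift",s.round(2),"F",np.round(o["contact_force"],1),"op",round(o["opening"],4),"grip",round(o["grip_force"],1),"q",np.round(o["q"],2))
E
python3 plan.py .4975 -.293 .12 -.138
python3 - <<'E'
import cv2,numpy as np
from fit import *
g=cv2.imread("pics/top0.png",0).astype(float)
for u in (305,315,325,332): print(u,g[244:282,u].astype(int).tolist())
for v in (255,260,265): print(v,g[v,280:296].astype(int).tolist(),g[v,344:360].astype(int).tolist())
p=[.4868,.0062,-.1503]
for b in [(17,0,15),(-17,0,15),(17,0,5),(0,64,15),(0,-64,15)]: print(b,proj("top",Rz(p[2])@(np.array(b)/1000)+[p[0],p[1],0]).round(2))
E
python3 -m jog '[[0,0,-1,0,0,0,0.1],[0,0,-1,0,0,0,0.1],[0,0,-1,0,0,0,0.1],[0,0,-1,0,0,0,0.1],[0,0,-1,0,0,0,0.1]]' 60
python3 -m jog '[[0,0,-1,0,0,0,0.1],[0,0,-1,0,0,0,0.1],[0,0,-1,0,0,0,0.1],[0,0,-1,0,0,0,0.1],[0,0,-1,0,0,0,0.1]]'
python3 plan.py .4975 -.293 .12 -.138
```

```text
t 0.1 turn [-2.000e-02 -1.000e-02 -1.137e+01] shift [10.03  6.38  3.67] F [-0.4 -0.2 -1. ] op 0.0854 grip 0.0 q [-1.25  0.05  1.61 -0.    1.48 -0.12]
305 [191, 190, 191, 190, 189, 185, 161, 123, 110, 139, 172, 186, 190, 191, 190, 192, 190, 191, 190, 190, 189, 191, 191, 189, 177, 149, 121, 120, 158, 183, 190, 192, 190, 190, 190, 192, 191, 191]
315 [189, 190, 190, 189, 190, 188, 184, 160, 124, 101, 119, 164, 183, 189, 191, 190, 192, 190, 190, 190, 192, 188, 191, 191, 188, 175, 146, 117, 124, 160, 185, 191, 190, 191, 190, 192, 191, 192]
325 [190, 191, 191, 189, 191, 191, 189, 183, 159, 124, 112, 145, 175, 189, 191, 190, 190, 190, 192, 192, 191, 190, 191, 191, 190, 188, 171, 142, 117, 120, 161, 184, 192, 191, 192, 191, 192, 190]
332 [190, 189, 190, 191, 191, 191, 191, 187, 174, 147, 118, 116, 158, 185, 190, 192, 190, 190, 192, 192, 192, 191, 190, 190, 191, 191, 187, 164, 128, 116, 146, 175, 188, 189, 190, 191, 192, 191]
255 [190, 189, 191, 190, 190, 187, 176, 135, 111, 132, 178, 188, 190, 190, 190, 190] [190, 190, 191, 190, 191, 191, 191, 191, 190, 189, 190, 191, 190, 191, 190, 189]
260 
[... 200 characters left out ...]
, 116, 146, 184, 190, 190, 189, 189, 191, 189] [192, 191, 191, 191, 188, 168, 132, 127, 159, 186, 192, 192, 190, 190, 191, 191]
(17, 0, 15) [[319.88 253.52]]
(-17, 0, 15) [[318.33 269.57]]
(17, 0, 5) [[319.87 254.42]]
(0, 64, 15) [[288.49 258.65]]
(0, -64, 15) [[349.8  264.39]]
t: 0.72
tool_pos: [0.2666, -0.5649, 0.2306]
tool_rot: [-2.841, -1.338, -0.0]
contact_force: [0.3, -0.4, 0.1]
opening: 0.0468
grip_force: 0.0
t: 1.35
tool_pos: [0.2665, -0.5649, 0.2306]
tool_rot: [-2.484, -1.921, -0.001]
contact_force: [-0.3, -0.4, -0.2]
opening: 0.0468
grip_force: 0.0
t 1.35 turn [-0.01 -0.01 -1.33] shift [10.04  6.38  3.69] F [-0.3 -0.4 -0.2] op 0.0468 grip 0.0 q [-1.25  0.05  1.61  0.    1.48 -0.99]
```

```bash

python3 -m jog '[[0,0,-0.7,0,0,0,0.1],[0,0,-0.63,0,0,0,0.1],[0,0,0,1,0.6,0.3,0.1],[0,0,0,1,0.6,0.3,0.1],[0,0,0,1,0.6,0.3,0.1]]' >/dev/null
python3 -m jog '[[0,0,0,1,0.6,0.3,0.1],[0,0,0,1,0.6,0.3,0.1],[0,0,0,1,0.6,0.3,0.1],[0,0,0,1,0.7,0.3,0.1],[0,0,0,1,0.7,0.3,0.1]]' >/dev/null
python3 -m jog '[[0,0,0,1,0.7,0.3,0.1],[0,0,0,1,0.7,0.3,0.1],[0,0,0,0,0,0,0.1]]'
python3 plan.py .4975 -.293 .024 -.138
```

```text
t: 2.98
tool_pos: [0.4993, -0.293, 0.1397]
tool_rot: [-2.367, -2.061, 0.001]
contact_force: [-0.2, -0.8, 0.5]
opening: 0.0469
grip_force: 0.0
t 2.98 turn [-0.03 -0.02  0.  ] shift [-0.01 -0.06  3.86] F [-0.2 -0.8  0.5] op 0.0469 grip 0.0 q [-0.66  0.02  1.8   0.    1.32 -0.52]
```

```bash

python3 -m jog '[[0,0,0,0,-0.06,0.8,0.1],[0,0,0,0,0,0.8,0.1],[0,0,0,0,0,0.8,0.1],[0,0,0,0,0,0.6,0.1],[0,0,0,0,0,0.4,0.1]]'
python3 -m jog '[[0,0,0,0,0,0.4,0.1],[0,0,0,0,0,0,0.1],[0,0,0,0,0,0,-1],[0,0,0,0,0,0,-1],[0,0,0,0,0,0,-1]]' 45
python3 -m jog '[[0,0,0,0,0,0,-1]]'
python3 plan.py .4975 -.293 .024 -.138
```

```text
t: 3.6
tool_pos: [0.4966, -0.2952, 0.0383]
tool_rot: [-2.373, -2.058, 0.0]
contact_force: [-0.1, 0.4, 0.5]
opening: 0.0475
grip_force: 0.0
t: 4.22
tool_pos: [0.4978, -0.2954, 0.0282]
tool_rot: [2.371, 2.058, 0.001]
contact_force: [-0.2, -0.4, 2.6]
opening: 0.027
grip_force: 45.7
t: 4.35
tool_pos: [0.4978, -0.2954, 0.0282]
tool_rot: [2.371, 2.058, 0.001]
contact_force: [-0.5, 0.9, 3.5]
opening: 0.0269
grip_force: 45.9
t 4.35 turn [ 0.02  0.01 -0.04] shift [ 0.08 -0.02  0.14] F [-0.5  0.9  3.5] op 0.0269 grip 45.9 q [-0.66  0.16  1.87  0.    1.12 -0.52]
```

```bash

python3 -m jog '[[0,0,0,0,0,-0.3,-1],[0,0,0,0,0,-0.8,-1],[0,0,0,0,0,-1,-1],[0,0,0,0,0,-1,-1],[0,0,0,0,0,-0.7,-1]]'
python3 -m jog '[[0,0,0,0,0,0,-1]]' >/dev/null
python3 plan.py .4855 .0038 .1 -.15
```

```text
t: 4.97
tool_pos: [0.4972, -0.295, 0.1426]
tool_rot: [2.372, 2.059, 0.0]
contact_force: [-0.0, 0.3, -2.1]
opening: 0.0271
grip_force: 45.4
t 5.1 turn [0.04 0.02 0.1 ] shift [ 9.81 -1.91  1.44] F [ 0.3 -0.7 -1.7] op 0.0266 grip 45.4 q [-0.66  0.01  1.8   0.    1.32 -0.52]
```

```bash

python3 -m jog '[[0,0,0.1,0.5,-0.1,0,-1],[0,0,0,0.9,-0.2,0,-1],[0,0,0,0.9,-0.2,0,-1],[0,0,0,0.9,-0.2,0,-1],[0,0,0,0.9,-0.2,0,-1]]' >/dev/null
python3 -m jog '[[0,0,0,0.9,-0.2,0,-1],[0,0,0,0.9,-0.2,0,-1],[0,0,0,0.9,-0.2,0,-1],[0,0,0,0.9,-0.2,0,-1],[0,0,0,0.9,-0.2,0,-1]]' >/dev/null
python3 -m jog '[[0,0,0,0.8,-0.01,0,-1],[0,0,0,0.4,0,0,-1],[0,0,0,0,0,0,-1],[0,0,0,0,0,0,-1]]'
python3 plan.py .4855 .0038 .03 -.15
```

```text
t: 6.85
tool_pos: [0.4841, 0.0038, 0.1409]
tool_rot: [-2.382, -2.048, 0.001]
contact_force: [0.4, 0.1, -2.0]
opening: 0.0271
grip_force: 45.4
t 6.85 turn [-0.01  0.   -0.01] shift [0.01 0.05 3.7 ] F [ 0.4  0.1 -2. ] op 0.0271 grip 45.4 q [-0.15 -0.22  2.02 -0.    1.34  0.  ]
```

```bash

python3 -m jog '[[0,0,0,0,0.05,0.6,-1],[0,0,0,0,0,0.9,-1],[0,0,0,0,0,0.9,-1],[0,0,0,0,0,0.6,-1],[0,0,0,0,0,0,-1]]'
python3 -m jog '[[0,0,0,0,0,0,-1]]' >/dev/null
python3 plan.py .4855 .0038 .0255 -.15
python3 - <<'E'
from station import viewer
import cv2,numpy as np
a=[viewer.get_image(n)["img"][y0:y0+220,x0:x0+220,::-1] for n,x0,y0 in(("top",210,140),("scene",210,120))]
cv2.imwrite("pics/h1.png",cv2.resize(np.hstack(a),None,fx=1.8,fy=1.8,interpolation=cv2.INTER_CUBIC))
E
```

```text
t: 7.48
tool_pos: [0.4841, 0.0039, 0.0491]
tool_rot: [-2.38, -2.046, 0.005]
contact_force: [-0.7, -0.5, -0.9]
opening: 0.0269
grip_force: 45.4
t 7.6 turn [ 0.02 -0.   -0.  ] shift [-0.01 -0.04  0.88] F [ 0.2 -0.2 -2.6] op 0.027 grip 45.4 q [-0.15 -0.1   2.08  0.    1.16  0.  ]
```

View pics/h1.png

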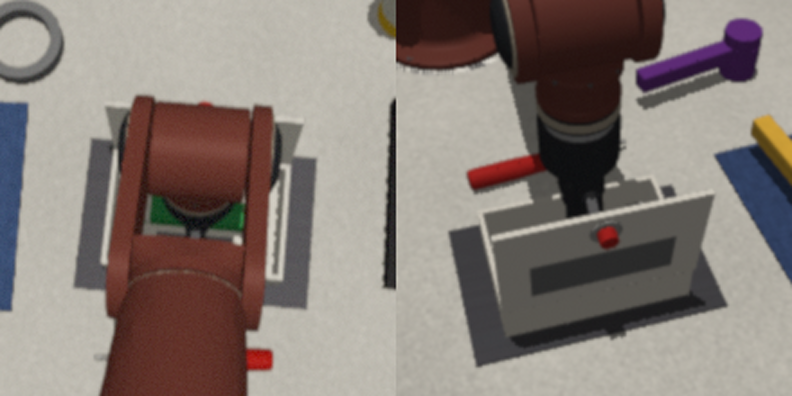

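The arm hides most of the bay. The pack (green, ~(200,210) in the left half) is over the ribs and the gripper is clear of the cover, so I'm lowering it gently.

```bash

python3 -m jog '[[0,0,0,0,-0.04,0.25,-1],[0,0,0,0,0,0.2,-1],[0,0,0,0,0,0.15,-1],[0,0,0,0,0,0.1,-1],[0,0,0,0,0,0,-1]]'
python3 -m jog '[[0,0,0,0,0,0.08,-1],[0,0,0,0,0,0,-1]]'
python3 plan.py .4855 .0038 .0255 -.15
```

```text
t: 8.32
tool_pos: [0.4844, 0.0042, 0.0299]
tool_rot: [-2.381, -2.048, 0.001]
contact_force: [0.3, 0.1, -1.9]
opening: 0.027
grip_force: 45.4
t: 8.57
tool_pos: [0.4846, 0.0042, 0.0278]
tool_rot: [-2.382, -2.049, 0.0]
contact_force: [-1.1, 0.7, -2.1]
opening: 0.0268
grip_force: 45.4
t 8.57 turn [-0.  0. -0.] shift [-0.01  0.03  0.08] F [-1.1  0.7 -2.1] op 0.0268 grip 45.4 q [-0.15 -0.06  2.09 -0.    1.11  0.  ]
```

```bash

python3 -m jog '[[0,0,0,0,0,0.05,-1],[0,0,0,0,0,0,-1],[0,0,0,0,0,0.04,-1],[0,0,0,0,0,0,-1]]'
python3 plan.py .4855 .0038 .0255 -.15
```

```text
t: 9.07
tool_pos: [0.4847, 0.0042, 0.0252]
tool_rot: [2.382, 2.049, 0.0]
contact_force: [0.1, -0.6, -1.9]
opening: 0.0269
grip_force: 45.4
t 9.07 turn [0. 0. 0.] shift [-0.01  0.03 -0.01] F [ 0.1 -0.6 -1.9] op 0.0269 grip 45.4 q [-0.15 -0.05  2.09 -0.    1.11  0.  ]
```

```bash

python3 -m jog '[[0,0,0,0,0,0.04,-1],[0,0,0,0,0,0,-1]]'
python3 -m jog '[[0,0,0,0,0,0.03,-1],[0,0,0,0,0,0,-1]]'
```

```text
t: 9.32
tool_pos: [0.4848, 0.0042, 0.0252]
tool_rot: [-2.381, -2.049, 0.001]
contact_force: [-4.5, 1.2, 8.0]
opening: 0.0267
grip_force: 46.5
t: 9.57
tool_pos: [0.4848, 0.0042, 0.0252]
tool_rot: [-2.381, -2.048, 0.002]
contact_force: [-7.9, 0.6, 13.4]
opening: 0.0268
grip_force: 47.3
```

The pack is resting on the cradle floor (13 N contact, height as expected). I'll ease off, release and retreat.

```bash

python3 -m jog '[[0,0,0,0,0,-0.07,-1],[0,0,0,0,0,0,-0.3],[0,0,0,0,0,0,-0.1],[0,0,0,0,0,0,0],[0,0,0,0,0,0,0]]'
python3 -m jog '[[0,0,0,0,0,-0.4,0],[0,0,0,0,0,-1,0],[0,0,0,0,0,-1,0],[0,0,0,0,0,-1,0],[0,0,0,0,0,-1,0]]'
python3 -m jog '[[0,0,0,0,0,-1,0],[0,0,0,0,0,-1,-1],[0,0,0,0,0,-1,-1],[0,0,0,0,0,-0.5,-1],[0,0,0,0,0,0,-1]]' 30
cat > cov.py <<'E'
import sys,numpy as np,subprocess
H=np.array([.5600,.0558,.055]);y=-.15
X,Z=[float(v)/1000 for v in sys.argv[1:3]]
p=H+[X*np.cos(y),X*np.sin(y),Z]
subprocess.run(["python3","plan.py",*map(str,p),str(y)])
E
python3 cov.py 65 190; python3 - <<'E'
from station import viewer
import cv2,numpy as np
d=viewer.get_image("scene");np.savez("pics/scene1.npz",**d);cv2.imwrite("pics/scene1.png",cv2.resize(d["img"][100:330,180:430,::-1],None,fx=2.4,fy=2.4,interpolation=cv2.INTER_CUBIC))
E
```

```text
t: 10.2
tool_pos: [0.4846, 0.0042, 0.0251]
tool_rot: [-2.382, -2.049, 0.0]
contact_force: [-0.0, 0.6, -0.6]
opening: 0.0425
grip_force: 0.0
t: 10.82
tool_pos: [0.4848, 0.0042, 0.1592]
tool_rot: [2.381, 2.048, 0.001]
contact_force: [0.9, 0.3, 0.9]
opening: 0.0426
grip_force: 0.0
t: 11.45
tool_pos: [0.4852, 0.0041, 0.2636]
tool_rot: [2.38, 2.047, 0.003]
contact_force: [-0.1, 0.1, -0.4]
opening: -0.0003
grip_force: 0.0
t 11.45 turn [ 0.03 -0.   -0.  ] shift [2.08 4.38 0.62] F [-0.1  0.1 -0.4] op -0.0003 grip 0.0 q [-0.15 -0.31  1.89 -0.    1.56  0.  ]
```

```bash

python3 -m jog '[[0,0,0,0.4,0.8,0,-1],[0,0,0,0.4,0.9,0,-1],[0,0,0,0.4,0.9,0,-1],[0,0,0,0.4,0.9,0,-1],[0,0,0,0.48,0.88,0,-1]]'>/dev/null
python3 -m jog '[[0,0,0,0,0,0,-1]]'
python3 cov.py 65 110; python3 - <<'E'
from station import viewer
import cv2,numpy as np
a=[viewer.get_image(n)["img"][y0:y0+220,x0:x0+220,::-1] for n,x0,y0 in(("top",210,140),("scene",230,100))]
cv2.imwrite("pics/h2.png",cv2.resize(np.hstack(a),None,fx=1.8,fy=1.8,interpolation=cv2.INTER_CUBIC))
E
```

```text
t: 12.25
tool_pos: [0.6239, 0.0467, 0.2592]
tool_rot: [-2.379, -2.048, 0.005]
contact_force: [-0.5, -0.1, 0.2]
opening: -0.0002
grip_force: 0.0
t 12.25 turn [-0.05  0.    0.01] shift [-0.02  0.01  3.14] F [-0.5 -0.1  0.2] op -0.0002 grip 0.0 q [-0.04  0.04  1.58  0.    1.53  0.11]
```

View pics/h2.png

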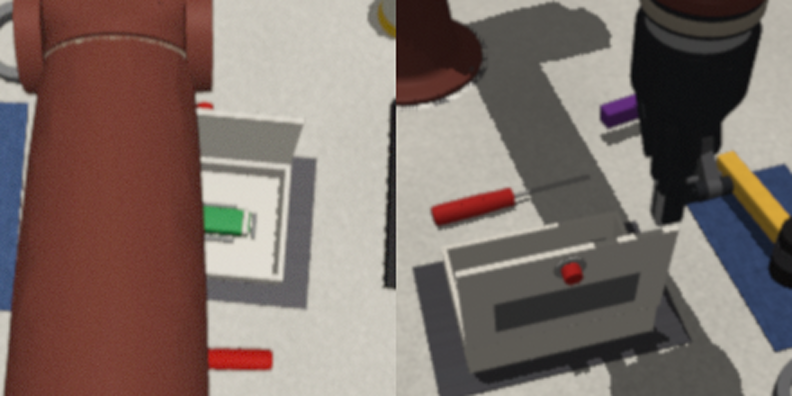

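The left half shows the pack lying in the bay, its white end at (248,222) just inside the end rib. The right half shows the gripper behind the cover, near (665,210) and well to the side of the pin at (571,272). Next is closing the cover.

```bash

python3 -m jog '[[0,0,0,0,0,0.8,-1],[0,0,0,0,0,0.9,-1],[0,0,0,0,0,0.9,-1],[0,0,0,0,0,0.5,-1],[0,0,0,0,0,0,-1]]'
python3 cov.py 20 110
python3 -m jog '[[0,0,0,0,-0.4,0,-1],[0,0,0,0,-0.4,0,-1],[0,0,0,0,-0.4,0,-1],[0,0,0,0,-0.3,0,-1],[0,0,0,0,0,0,-1]]'
python3 cov.py -20 105
```

```text
t: 12.98
tool_pos: [0.6226, 0.0461, 0.1677]
tool_rot: [-2.38, -2.047, 0.003]
contact_force: [0.0, -0.1, 1.2]
opening: 0.0002
grip_force: 0.0
t 12.97 turn [-0.03  0.   -0.  ] shift [ 0.01 -1.44  0.09] F [ 0.  -0.1  1.2] op 0.0002 grip 0.0 q [-0.05  0.1   1.67 -0.    1.37  0.11]
t: 13.6
tool_pos: [0.5788, 0.0532, 0.1696]
tool_rot: [2.381, 2.049, 0.0]
contact_force: [0.0, 0.2, 0.3]
opening: 0.0001
grip_force: 0.0
t 13.6 turn [ 0. -0.  0.] shift [-0.01 -1.3   0.32] F [0.  0.2 0.3] op 0.0001 grip 0.0 q [-0.04 -0.01  1.78  0.    1.37  0.11]
```

```bash

python3 -m jog '[[0,0,0,0,-0.4,0.1,-1],[0,0,0,0,-0.45,0.1,-1],[0,0,0,0,-0.45,0.12,-1],[0,0,0,0,0,0,-1]]'
python3 cov.py -49 90
python3 - <<'E'
from station import viewer
import cv2,numpy as np
d=viewer.get_image("scene");cv2.imwrite("pics/h3.png",cv2.resize(d["img"][120:320,220:420,::-1],None,fx=2,fy=2,interpolation=cv2.INTER_CUBIC))
E
```

```text
t: 14.1
tool_pos: [0.5391, 0.0591, 0.1586]
tool_rot: [-2.38, -2.048, 0.003]
contact_force: [0.0, -1.5, -0.2]
opening: 0.0001
grip_force: 0.0
t 14.1 turn [-0.03  0.    0.  ] shift [-0.   -0.93  0.45] F [ 0.  -1.5 -0.2] op 0.0001 grip 0.0 q [-0.03 -0.09  1.87  0.    1.36  0.12]
```

View pics/h3.png

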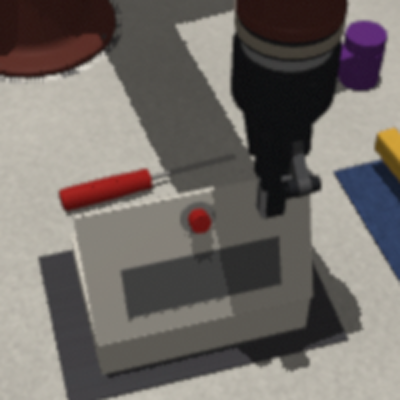

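The cover is tilting inwards, with the fingertips on it at (272,205) and clear of the pin at (199,221). Carrying on round the arc.

```bash

python3 -m jog '[[0,0,0,0,-0.35,0.13,-1],[0,0,0,0,-0.3,0.16,-1],[0,0,0,0,-0.28,0.16,-1],[0,0,0,0,-0.28,0.25,-1],[0,0,0,0,-0.27,0.25,-1]]'
python3 cov.py -73 67
python3 -m jog '[[0,0,0,0,-0.24,0.26,-1],[0,0,0,0,-0.2,0.3,-1],[0,0,0,0,-0.15,0.3,-1],[0,0,0,0,-0.14,0.32,-1],[0,0,0,0,-0.1,0.32,-1]]'
python3 cov.py -89 38
```

```text
t: 14.78
tool_pos: [0.4962, 0.0656, 0.1305]
tool_rot: [-2.381, -2.049, 0.0]
contact_force: [0.6, -0.1, 2.0]
opening: -0.0001
grip_force: 0.6
t 14.78 turn [-0. -0.  0.] shift [-0.   -0.28  0.28] F [ 0.6 -0.1  2. ] op -0.0001 grip 0.6 q [-0.02 -0.16  1.99  0.    1.31  0.13]
t: 15.4
tool_pos: [0.4719, 0.0692, 0.0853]
tool_rot: [-2.381, -2.048, 0.001]
contact_force: [-0.9, -0.3, 0.4]
opening: -0.0003
grip_force: 0.4
t 15.4 turn [-0.01  0.   -0.  ] shift [-0.    0.   -0.26] F [-0.9 -0.3  0.4] op -0.0003 grip 0.4 q [-0.01 -0.17  2.08  0.    1.23  0.14]
```

```bash

python3 -m jog '[[0,0,0,0,-0.08,0.25,-1],[0,0,0,0,-0.06,0.2,-1],[0,0,0,0,-0.04,0.15,-1],[0,0,0,0,0,0.1,-1],[0,0,0,0,0,0,-1]]'
python3 cov.py -95 6
python3 -m jog '[[0,0,0,0,0,0.06,-1],[0,0,0,0,0,0.04,-1],[0,0,0,0,0,0,-1]]'
python3 cov.py -95 6
```

```text
t: 16.02
tool_pos: [0.4668, 0.07, 0.0648]
tool_rot: [-2.381, -2.049, 0.001]
contact_force: [0.4, 0.1, 0.2]
opening: 0.0002
grip_force: 0.0
t 16.02 turn [-0.01  0.    0.  ] shift [-0.   -0.02  0.13] F [0.4 0.1 0.2] op 0.0002 grip 0.0 q [-0.01 -0.15  2.1  -0.    1.19  0.14]
t: 16.4
tool_pos: [0.467, 0.07, 0.062]
tool_rot: [2.382, 2.049, 0.0]
contact_force: [-0.2, 0.8, 0.5]
opening: -0.0001
grip_force: 0.0
t 16.4 turn [ 0. -0. -0.] shift [-0.   -0.03  0.03] F [-0.2  0.8  0.5] op -0.0001 grip 0.0 q [-0.01 -0.15  2.1   0.    1.18  0.14]
```

```bash

python3 -m jog '[[0,0,0,0,0,0.05,-1],[0,0,0,0,0,0,-1]]'
python3 -m jog '[[0,0,0,0,0,0.04,-1],[0,0,0,0,0,0,-1]]'
python3 -m jog '[[0,0,0,0,0,0.04,-1],[0,0,0,0,0,0,-1]]'
```

```text
t: 16.65
tool_pos: [0.4671, 0.07, 0.061]
tool_rot: [2.382, 2.049, 0.0]
contact_force: [-1.1, 0.5, 2.6]
opening: 0.0002
grip_force: 1.7
t: 16.9
tool_pos: [0.4672, 0.07, 0.0609]
tool_rot: [-2.381, -2.049, 0.001]
contact_force: [-5.1, 0.1, 11.2]
opening: -0.0
grip_force: 5.4
t: 17.15
tool_pos: [0.4673, 0.07, 0.0608]
tool_rot: [-2.381, -2.049, 0.002]
contact_force: [-8.0, 0.8, 17.5]
opening: -0.0001
grip_force: 8.9
```

The cover is shut: its top reads 60.8 mm and it is rigid. Next I lift, turn and go to the mallet.

```bash

python3 -m jog '[[0,0,0,0,0,-0.5,-1],[0,0,1,0,0,-0.6,-1],[0,0,1,0,0,-0.6,0],[0,0,1,0,0,-0.6,0.4],[0,0,1,0,0,-0.6,0.4]]'>/dev/null
python3 -m jog '[[0,0,1,0,0,-0.6,0.4],[0,0,1,0,0,-0.6,0.4],[0,0,1,0,0,-0.6,0.4],[0,0,1,0,0,-0.4,0.4],[0,0,1,0,0,0,0.4]]' 110 >/dev/null
python3 -m jog '[[0,0,1,0,0,0,0.4],[0,0,1,0,0,0,0.4],[0,0,1,0,0,0,0.4],[0,0,1,0,0,0,0.4],[0,0,1,0,0,0,0.4]]'>/dev/null
python3 -m jog '[[0,0,1,0,0,0,0.4],[0,0,1,0,0,0,0.4],[0,0,0.4,0,0,0,0.4],[0,0,0,0,0,0,0.4]]'
python3 plan.py .505 .275 .1 -1.584
```

```text
t: 19.52
tool_pos: [0.467, 0.07, 0.2112]
tool_rot: [3.142, -0.015, 0.0]
contact_force: [-0.4, -0.2, -0.9]
opening: 0.06
grip_force: 0.0
t 19.52 turn [ 0.   -0.    0.04] shift [ 1.18 -6.85  3.71] F [-0.4 -0.2 -0.9] op 0.06 grip 0.0 q [-0.01 -0.31  1.98 -0.    1.48  1.57]
```

```bash

python3 -m jog '[[0,0,0.04,0.15,-0.8,0,0.4],[0,0,0,0.15,-0.9,0,0.4],[0,0,0,0.15,-0.9,0,0.4],[0,0,0,0.15,-0.9,0.3,0.4],[0,0,0,0.15,-0.9,0.5,0.4]]'>/dev/null
python3 -m jog '[[0,0,0,0.15,-0.9,0.6,0.4],[0,0,0,0.15,-0.8,0.7,0.4],[0,0,0,0.13,-0.75,0.7,0.4],[0,0,0,0,0,0.6,0.4],[0,0,0,0,0,0.3,0.4]]'
python3 -m jog '[[0,0,0,0,0,0,0.4]]'>/dev/null
python3 plan.py .505 .275 .025 -1.584
python3 - <<'E'
from fit import *
from station import viewer
d=viewer.get_image("scene");im=d["img"].astype(int)
m=((im[:,:,0]>110)&(im[:,:,1]<70)&(im[:,:,2]<70));m[:190]=0;m[320:]=0;m[:,:255]=0;m[:,400:]=0
print("red",m.sum(),[(np.argwhere(m)[:,::-1]).mean(0),np.argwhere(m).min(0),np.argwhere(m).max(0)] if m.sum() else 0)
np.savez("pics/scene2.npz",**d)
P=Rz(-.1503)@np.array([-.043,0,.075])+[.4868,.0062,0];print(P,proj("scene",P,{"scene":d}))
t=viewer.get_image("top");np.savez("pics/top2.npz",**t);im=t["img"].astype(int)
m=((im[:,:,0]>110)&(im[:,:,1]<70)&(im[:,:,2]<70));m[:200]=0;m[320:]=0;m[:,:255]=0;m[:,:]&=True;m[:,400:]=0
print("top red",m.sum(),np.argwhere(m)[:,::-1].mean(0) if m.sum() else 0,proj("top",P,{"top":t}))
E
```

```text
t: 20.78
tool_pos: [0.5044, 0.2742, 0.0986]
tool_rot: [3.14, -0.021, -0.003]
contact_force: [-0.5, -0.1, 0.6]
opening: 0.0595
grip_force: 0.0
t 20.9 turn [ 0.01  0.01 -0.01] shift [ 0.01 -0.03  2.48] F [ 1.  -0.4 -0.1] op 0.0594 grip 0.0 q [ 0.37  0.05  1.84 -0.    1.25  1.95]
red 322 [array([278.14596273, 214.12732919]), array([205, 255]), array([231, 311])]
[0.44428477 0.01263859 0.075     ] [[307.2513524 228.0522697]]
top red 45 [316.82222222 278.64444444] [[316.99581997 277.79637428]]
```

```bash

python3 -m jog '[[0,0,0,0,0,0.7,0.4],[0,0,0,0,0,0.8,0.4],[0,0,0,0,0,0.6,0.4],[0,0,0,0,0,0.38,0.4],[0,0,0,0,0,0,0.4]]'
python3 -m jog '[[0,0,0,0,0,0,-1],[0,0,0,0,0,0,-1],[0,0,0,0,0,0,-1],[0,0,0,0,0,0,-1]]' 110
python3 plan.py .505 .275 .025 -1.584
```

```text
t: 21.62
tool_pos: [0.5044, 0.2747, 0.0246]
tool_rot: [3.141, -0.022, -0.003]
contact_force: [-0.8, 0.3, -0.1]
opening: 0.0595
grip_force: 0.0
t: 22.12
tool_pos: [0.5059, 0.2754, 0.0271]
tool_rot: [-3.141, 0.022, -0.003]
contact_force: [-1.5, 0.1, 6.3]
opening: 0.0224
grip_force: 107.7
t 22.12 turn [-0.01 -0.02 -0.01] shift [-0.03  0.01  0.07] F [-1.5  0.1  6.3] op 0.0224 grip 107.7 q [0.37 0.15 1.87 0.   1.12 1.95]
```

```bash

python3 -m jog '[[0,0,0,0,0,-0.3,-1],[0,0,0,0,0,-0.8,-1],[0,0,0,0,0,-1,-1],[0,0,0,0,0,-1,-1],[0,0,0,0,0,-0.9,-1]]'
python3 -m jog '[[0,0,0,0,0,0,-1],[0,0,0,0,0,0,-1]]'
python3 plan.py .3895 .0134 .12 -1.584
```

```text
t: 22.75
tool_pos: [0.5044, 0.2747, 0.1461]
tool_rot: [3.141, -0.022, -0.002]
contact_force: [0.9, 0.2, -3.3]
opening: 0.0227
grip_force: 107.8
t: 23.0
tool_pos: [0.504, 0.2745, 0.144]
tool_rot: [3.14, -0.022, -0.004]
contact_force: [0.5, -0.5, -3.6]
opening: 0.0222
grip_force: 107.8
t 23.0 turn [ 0.01  0.03 -0.01] shift [-3.7   8.75  0.8 ] F [ 0.5 -0.5 -3.6] op 0.0222 grip 107.8 q [ 0.37  0.    1.81 -0.    1.33  1.95]
```

```bash

python3 -m jog '[[0,0,0,-0.2,0.5,0,-1],[0,0,0,-0.4,0.9,0,-1],[0,0,0,-0.4,0.9,0,-1],[0,0,0,-0.4,0.9,0,-1],[0,0,0,-0.4,0.9,0,-1]]'>/dev/null
python3 -m jog '[[0,0,0,-0.4,0.9,0,-1],[0,0,0,-0.4,0.9,0,-1],[0,0,0,-0.4,0.9,0,-1],[0,0,0,-0.3,0.8,0,-1],[0,0,0,-0.25,0.7,0,-1]]'>/dev/null
python3 -m jog '[[0,0,0,-0.15,0.45,0,-1],[0,0,0,0,0,0,-1],[0,0,0,0,0,0,-1]]'
python3 plan.py .3895 .0134 .1 -1.584
python3 - <<'E'
from station import viewer
import cv2,numpy as np
a=[viewer.get_image(n)["img"][y0:y0+200,x0:x0+200,::-1] for n,x0,y0 in(("top",220,180),("scene",230,110))]
cv2.imwrite("pics/h4.png",cv2.resize(np.hstack(a),None,fx=2,fy=2,interpolation=cv2.INTER_CUBIC))
E
```

```text
t: 24.62
tool_pos: [0.3904, 0.0143, 0.1455]
tool_rot: [-3.141, 0.022, 0.001]
contact_force: [0.1, 1.1, -3.0]
opening: 0.0225
grip_force: 108.2
t 24.62 turn [-0.    0.   -0.01] shift [-0.03  0.03  1.52] F [ 0.1  1.1 -3. ] op 0.0225 grip 108.2 q [-0.15 -0.5   2.22  0.    1.42  1.43]
```

View pics/h4.png

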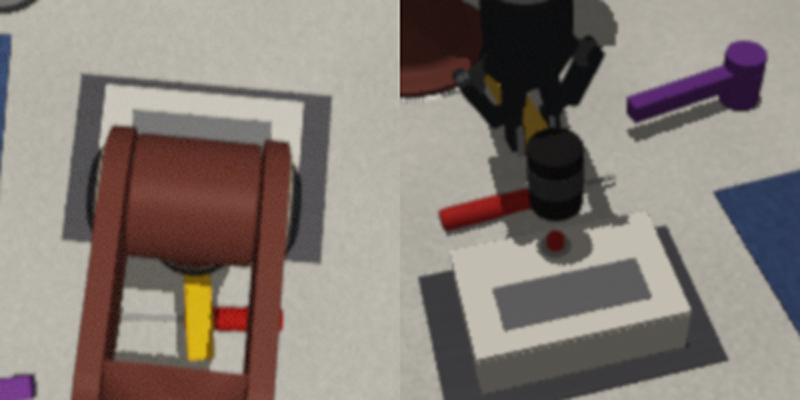

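The cover is shut and the mallet head hangs level, directly above the pin at (556,241) in the right half. Time to lower and drive it.

```bash

python3 -m jog '[[0,0,0,-0.03,0.03,0.5,-1],[0,0,0,0,0,0.5,-1],[0,0,0,0,0,0.3,-1],[0,0,0,0,0,0.1,-1],[0,0,0,0,0,0,-1]]'
python3 -m jog '[[0,0,0,0,0,0.1,-1],[0,0,0,0,0,0.1,-1],[0,0,0,0,0,0,-1]]'
python3 -m jog '[[0,0,0,0,0,0.1,-1],[0,0,0,0,0,0,-1]]'
```

```text
t: 25.35
tool_pos: [0.3896, 0.0132, 0.1037]
tool_rot: [-3.141, 0.022, 0.001]
contact_force: [0.5, -0.0, -2.3]
opening: 0.0224
grip_force: 108.2
t: 25.72
tool_pos: [0.3899, 0.0131, 0.0981]
tool_rot: [3.141, -0.022, 0.001]
contact_force: [-0.5, 0.1, -2.8]
opening: 0.0227
grip_force: 108.6
t: 25.98
tool_pos: [0.39, 0.0131, 0.0954]
tool_rot: [3.141, -0.022, 0.001]
contact_force: [-3.5, 0.0, 3.6]
opening: 0.0224
grip_force: 109.0
```

```bash

python3 -m jog '[[0,0,0,0,0,0.15,-1],[0,0,0,0,0,0.15,-1],[0,0,0,0,0,0,-1]]'
python3 -m jog '[[0,0,0,0,0,0.08,-1],[0,0,0,0,0,0,-1]]'
python3 -m jog '[[0,0,0,0,0,0.06,-1],[0,0,0,0,0,0,-1]]'
```

```text
t: 26.35
tool_pos: [0.3902, 0.0131, 0.086]
tool_rot: [3.141, -0.022, 0.002]
contact_force: [-1.5, -0.7, 3.2]
opening: 0.0226
grip_force: 109.4
t: 26.6
tool_pos: [0.3902, 0.0131, 0.0857]
tool_rot: [3.141, -0.021, -0.0]
contact_force: [-10.8, 1.3, 18.4]
opening: 0.0222
grip_force: 111.4
t: 26.85
tool_pos: [0.3902, 0.013, 0.0855]
tool_rot: [3.141, -0.021, -0.002]
contact_force: [-17.9, 1.9, 28.0]
opening: 0.0227
grip_force: 112.8
```

```bash

python3 -m jog '[[0,0,0,0,0,-0.3,-1],[0,0,0,0.2,0,-0.3,-1],[0,0,0,0,0,0,-1]]'
python3 -m jog '[[0,0,0,0,0,0.3,-1],[0,0,0,0,0,0.15,-1],[0,0,0,0,0,0.1,-1],[0,0,0,0,0,0,-1]]'
python3 -m jog '[[0,0,0,0,0,0.06,-1],[0,0,0,0,0,0,-1]]'
```

```text
t: 27.22
tool_pos: [0.3961, 0.013, 0.0996]
tool_rot: [3.141, -0.022, 0.001]
contact_force: [-0.8, 0.0, -2.3]
opening: 0.0223
grip_force: 108.4
t: 27.72
tool_pos: [0.3959, 0.013, 0.0858]
tool_rot: [3.141, -0.021, -0.002]
contact_force: [-13.2, 0.5, 19.9]
opening: 0.0225
grip_force: 111.4
t: 27.98
tool_pos: [0.3961, 0.013, 0.0856]
tool_rot: [3.141, -0.021, -0.003]
contact_force: [-17.3, 2.0, 29.3]
opening: 0.0224
grip_force: 113.0
```

Same hard stop, consistent with the pin flush with its collar. I'll lift, go back to the mat, and check the pin in the pictures on the way.

```bash

python3 -m jog '[[0,0,0,0,0,-0.4,-1],[0,0,0,0,0,-0.8,-1],[0,0,0,0,0,-0.8,-1],[0,0,0,0.2,-0.5,-0.2,-1],[0,0,0,0.4,-0.9,0,-1]]' >/dev/null
python3 -m jog '[[0,0,0,0.4,-0.9,0,-1],[0,0,0,0.4,-0.9,0,-1],[0,0,0,0.4,-0.9,0,-1],[0,0,0,0.4,-0.9,0,-1],[0,0,0,0.4,-0.9,0,-1]]' >/dev/null
python3 -m jog '[[0,0,0,0.4,-0.9,0,-1],[0,0,0,0.4,-0.8,0,-1],[0,0,0,0.3,-0.7,0,-1],[0,0,0,0.15,-0.35,0,-1],[0,0,0,0,0,0,-1]]'
python3 plan.py .5055 .2752 .0271 -1.584
python3 - <<'E'
from fit import *
from station import viewer
for n in("top","scene"):
    d=viewer.get_image(n);np.savez(f"pics/{n}3.npz",**d)
    b=np.array([.4433,.0127,0])
    for tag,z,dd in (("up",.075,dict(np.load(f"pics/{n}2.npz"))),("now",.063,d)):
        q=proj(n,b+[0,0,z],{n:d})[0];im=dd["img"].astype(int);u,v=q.round().astype(int)
        w=im[v-12:v+13,u-12:u+13];m=(w[:,:,0]>90)&(w[:,:,1]<80)
        print(n,tag,"expect",q.round(1),"red",m.sum(),"centre",(np.argwhere(m)[:,::-1].mean(0)+[u-12,v-12]).round(1) if m.sum() else None,"bbox",np.ptp(np.argwhere(m),axis=0)+1 if m.sum() else None)
E
```

```text
t: 29.85
tool_pos: [0.5143, 0.271, 0.1464]
tool_rot: [3.141, -0.021, -0.002]
contact_force: [-0.3, 0.7, -3.2]
opening: 0.0226
grip_force: 108.3
t 29.85 turn [0.01 0.02 0.  ] shift [-0.3  -0.14  3.98] F [-0.3  0.7 -3.2] op 0.0226 grip 108.3 q [ 0.36  0.02  1.79 -0.    1.33  1.94]
top up expect [317.  278.3] red 51 centre [316.6 278.6] bbox [9 8]
top now expect [317.  279.2] red 0 centre None bbox None
scene up expect [307.1 227.7] red 52 centre [307.  229.4] bbox [10  9]
scene now expect [307.2 231.8] red 0 centre None bbox None
```

```bash
python3 - <<'E'
import numpy as np
for n,u,v in(("top",317,279),("scene",307,231)):
    im=np.load(f"pics/{n}3.npz")["img"].astype(int)
    print(n);print((im[v-8:v+9,u-8:u+9,0]-im[v-8:v+9,u-8:u+9,1]));print(im[v-8:v+9:2,u-8:u+9:2].sum(2)//3)
E
```

```text
top
[[4 5 4 5 5 5 5 4 5 4 4 5 4 6 5 5 4]
 [5 5 5 4 3 4 3 3 4 5 3 4 6 4 5 4 4]
 [5 4 4 3 5 4 3 4 3 3 3 3 6 3 5 3 4]
 [4 4 4 4 4 3 4 3 3 4 4 2 5 4 5 4 4]
 [4 4 3 4 2 3 4 1 3 3 3 3 3 4 3 3 3]
 [4 4 4 3 2 4 2 2 2 4 3 3 4 3 2 4 4]
 [4 3 3 2 1 2 4 4 3 4 4 4 5 4 3 3 5]
 [5 4 2 3 2 4 3 3 3 3 2 2 3 3 2 3 3]
 [5 3 2 2 4 4 3 4 3 0 3 4 4 5 3 3 4]
 [4 4 2 3 4 3 2 3 2 2 4 3 3 2 3 3 3]
 [4 3 3 3 3 2 3 3 1 2 4 2 3 3 4 3 4]
 [4 4 5 2 2 1 2 3 2 2 3 5 3 1 2 4 3]
 [5 4 4 3 3 4 3 3 3 2 5 4 3 3 4 5 4]
 [4 4 5 5 4 3 4 3 3 2 4 4 4 4 4 4 4]
 [5 4 5 5 4 5 3 4 3 3 3 4 5 2 4 5 5]
 [5 4 5 3 4 5 5 3 4 4 3 4 5 5 4 5 4]
 [4 4 5 4 4 6 4 5 5 4 4 5 4 5 4 4 3]]
[[206 205 203 196 195 199 203 206 205]
 [206 200 182 171 171 172 184 203 204]
 [205 174 170 166 169 167 169 184 205]
 [198 168 170 167 168 170 167 169 200]
 [194 168 169 168 167 168 167 168 201]
 [197 166 167 168 166 168 168 171 201]
 [200 169 167 166 168 169 168 186 206]
 [205 201 180 169 165 163 183 203 206]
 [206 205 205 197 184 181 201 206 206]]
scene
[[4 4 3 4 4 4 3 4 4 4 4 4 4 5 5 5 6]
 [3 4 3 4 4 4 4 4 5 5 5 5 6 5 6 5 6]
 [4 4 5 4 5 5 5 5 6 5 5 6 6 6 6 6 
[... 173 characters left out ...]
3 3 2 2 3 3 5]
 [5 3 2 2 2 2 2 2 2 2 2 2 2 3 3 3 4]
 [6 4 1 2 3 2 2 1 2 2 2 3 3 2 3 3 4]
 [5 3 3 2 2 3 2 2 2 2 3 3 3 3 2 3 5]
 [6 4 2 2 2 2 2 3 2 2 1 2 2 2 3 3 4]
 [6 4 3 2 3 3 2 3 3 3 3 2 2 2 3 4 5]
 [6 5 4 3 2 2 3 3 3 2 3 2 2 2 3 5 6]
 [6 5 6 4 3 3 2 2 3 3 2 2 3 4 5 6 6]
 [6 5 6 6 5 4 4 3 3 3 3 4 5 5 6 5 6]
 [6 6 6 7 5 5 5 5 5 5 6 6 5 5 6 6 6]]
[[178 177 179 175 176 185 175 186 190]
 [182 175 186 187 183 192 192 193 194]
 [194 190 166 148 140 143 160 186 194]
 [192 160 129 130 129 129 133 143 186]
 [185 136 130 131 130 130 132 130 161]
 [183 132 130 131 130 131 131 131 145]
 [186 123 130 131 131 131 130 129 169]
 [193 173 134 126 124 126 130 168 191]
 [194 193 190 177 174 174 188 193 194]]
```

The pin is now level with its collar; no red stands out in either view, so it's home. Putting the mallet back.

```bash

python3 -m jog '[[0,0,0,-0.3,-0.14,0.5,-1],[0,0,0,0,0,0.9,-1],[0,0,0,0,0,0.9,-1],[0,0,0,0,0,0.8,-1],[0,0,0,0,0,0.4,-1]]' >/dev/null
python3 -m jog '[[0,0,0,0,0,0.2,-1],[0,0,0,0,0,0,-1]]'
python3 plan.py .5055 .2752 .0271 -1.584
```

```text
t: 30.82
tool_pos: [0.5058, 0.2753, 0.0365]
tool_rot: [-3.141, 0.022, -0.0]
contact_force: [0.3, 0.2, -3.2]
opening: 0.0221
grip_force: 108.3
t 30.82 turn [-0.   -0.   -0.01] shift [-0.01  0.    0.31] F [ 0.3  0.2 -3.2] op 0.0221 grip 108.3 q [0.37 0.14 1.87 0.   1.13 1.95]
```

```bash

python3 -m jog '[[0,0,0,0,0,0.1,-1],[0,0,0,0,0,0.1,-1],[0,0,0,0,0,0.05,-1],[0,0,0,0,0,0,-1]]'
python3 -m jog '[[0,0,0,0,0,0.05,-1],[0,0,0,0,0,0,-1]]'
python3 -m jog '[[0,0,0,0,0,0.03,-1],[0,0,0,0,0,0,-1]]'
```

```text
t: 31.32
tool_pos: [0.5056, 0.2753, 0.0287]
tool_rot: [3.141, -0.022, -0.0]
contact_force: [-0.2, -0.3, -2.6]
opening: 0.0221
grip_force: 108.3
t: 31.58
tool_pos: [0.5059, 0.2754, 0.0275]
tool_rot: [-3.141, 0.022, -0.001]
contact_force: [-0.8, 0.6, -2.9]
opening: 0.0224
grip_force: 108.4
t: 31.82
tool_pos: [0.506, 0.2754, 0.0272]
tool_rot: [-3.141, 0.022, -0.001]
contact_force: [-3.2, -2.3, 4.5]
opening: 0.0225
grip_force: 109.4
```

```bash

python3 -m jog '[[0,0,0,0,0,0,-1],[0,0,0,0,0,0,-1]]' 25
python3 -m jog '[[0,0,0,0,0,0,-0.3],[0,0,0,0,0,0,0],[0,0,0,0,0,0,0.4],[0,0,0,0,0,0,0.4],[0,0,0,0,0,0,0.4]]'
python3 -m jog '[[0,0,0,0,0,-0.3,0.4],[0,0,0,0,0,-0.8,0.4],[0,0,0,0,0,-1,0.4],[0,0,0,0,0,-1,0.4],[0,0,0,0,0,-1,0.4]]'
python3 -m jog '[[0,0,0,-1,0,-0.8,0.4],[0,0,0,-1,0,-0.5,0.4],[0,0,0,-1,0,0,0.4],[0,0,0,-1,0,0,0.4],[0,0,0,0,0,0,0.4]]'
python3 - <<'E'
from fit import *
from station import viewer
for n in("top","scene"):
    d=viewer.get_image(n)
    a=C[n]["img"].astype(int);b=d["img"].astype(int)
    def yel(i): return (i[:,:,0]>130)&(i[:,:,1]>90)&(i[:,:,2]<80)
    def blk(i): return i.max(2)<45
    def org(i): return (i[:,:,0]>150)&(i[:,:,1]<130)&(i[:,:,1]>60)&(i[:,:,2]<90)
    boxes={"top":(160,210,205,315),"scene":(400,175,475,265)}[n];x0,y0,x1,y1=boxes
    for nm,f in(("handle",yel),("head",blk)):
        for i in(a,b):
            w=np.argwhere(f(i[y0:y1,x0:x1]));print(n,nm,len(w),w.mean(0).round(1),w.min(0),w.max(0))
    tb={"top":(425,195,500,305),"scene":(110,260,215,400)}[n]
    for i in(a,b): print(n,"orange",org(i[tb[1]:tb[3],tb[0]:tb[2]]).sum())
E
```

```text
t: 32.08
tool_pos: [0.506, 0.2754, 0.0272]
tool_rot: [-3.141, 0.022, -0.001]
contact_force: [-4.3, -0.9, 5.6]
opening: 0.0224
grip_force: 109.4
t: 32.7
tool_pos: [0.5058, 0.2753, 0.0263]
tool_rot: [-3.142, 0.022, -0.0]
contact_force: [0.5, -0.1, -0.3]
opening: 0.0595
grip_force: 0.0
t: 33.33
tool_pos: [0.5058, 0.2753, 0.1512]
tool_rot: [-3.141, 0.022, -0.001]
contact_force: [0.3, 0.5, -0.2]
opening: 0.06
grip_force: 0.0
t: 33.95
tool_pos: [0.3846, 0.2771, 0.189]
tool_rot: [-3.141, 0.019, -0.002]
contact_force: [0.4, 0.2, -0.1]
opening: 0.06
grip_force: 0.0
top handle 784 [63.7 24.5] [31 19] [96 30]
top handle 531 [53.1 24.6] [31 19] [77 30]
top head 580 [21.  26.2] [ 7 11] [81 41]
top head 909 [49.6 21.2] [7 0] [104  41]
top orange 1332
top orange 1334
scene handle 468 [29.8 28.9] [10  9] [51 47]
scene handle 318 [35.6 34. ] [22 19] [51 47]
scene head 1196 [60.8 46.6] [27  8] [84 68]
scene head 1329 [57.6 43.4] [19  0] [84 69]
scene orange 1659
scene orange 1637
```

```bash
python3 -m jog '[[0,0,0,0,0,-0.5,0.4],[0,0,0,0,0,0,0.4],[0,0,0,0,0,0,0.4]]' && python3 -c "
from station import finish_job
print(finish_job())"
```

```text
t: 34.42
tool_pos: [0.3863, 0.277, 0.2038]
tool_rot: [-3.141, 0.022, -0.001]
contact_force: [0.4, -0.3, 0.5]
opening: 0.0596
grip_force: 0.0
the job is handed in; nothing more can be done
None
```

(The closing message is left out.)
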